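Wipe a stripe across a loose, top-heavy magnifying mirror

TASK

Take the round-headed wiper out of its pot and wipe one stripe across the dished glass of the table mirror along its pivot line: set the head down on the glass at the left pivot, bring the loose, top-heavy mirror level and hold it so for two or three seconds, then go to the right pivot in one slow stroke of about ten seconds without lifting, keeping the glass level and a steady push of about 5 N (never more than 20 N) all the way. Only the wiper's rubber head may touch the mirror, which must not swing fast or flop over to the far side; the other things on the shelf stay where they are. At the right pivot let the mirror lean gently back onto its near stop as you lift the wiper off, and finish holding the wiper in the gripper a few centimetres clear above that pivot.

Things in the scene. Friction and masses are not known exactly. Their poses are not given: they have to be found in the camera images.
- mirror_stand: Fixed chrome stand of the table mirror: round foot 124 mm across, stem, and semicircular yoke (radius 112 mm) that carries the mirror between two pins with white knobs at its ends. Origin: centre of the foot, on the shelf. Its y axis points along the pivot line to the left pin (left as seen from the robot), z up, x away from the robot. The pivot line is 180 mm above the origin.
- mirror_pivot (a point): Centre of the round mirror on the pivot line, midway between the pins. Axes turn with the mirror: y to the left pin, z square to the face (up when level). A white lamp ring (radius 80 to 97 mm) stands round the glass, its top 28 mm above the pivot line. The glass has 80 mm radius and is a shallow dish (radius of curvature 300 mm): at r mm from the centre its face lies at z = -18 + r*r/600 mm.
- mirror_glass (a point): Deepest point of the glass, at the dish's centre, 18 mm below the pivot line; axes as mirror_pivot. The glass is wet with soapy cleaner: friction with the wiper's head only about 0.05; still the head drags the mirror a little when it moves across the pivot line, least while it also moves along it. Mirror mass nominally 0.6 kg (true mass hidden, 0.75 to 1.3 times that).
- mirror (a joint): Tilt on the pins, rad: 0 level, positive lowers the far (+x) side; stops at -0.3 and 0.3. Top-heavy (gravity stiffness -0.037 N m/rad) and a tab makes the near side heavier by 0.005 N m: it rests on the near stop, -0.3. Greased pins: no dry friction, damping 0.04 N m s/rad, so it falls away with a time constant of 1 to 2 s. 5 N standing 1 mm to the +x side of the pivot line adds +0.125 rad/s.
- pot: Fixed white ceramic block 64 x 64 x 45 mm with a round hole (32 mm across, 35 mm deep) in which the wiper stands head down; origin at the centre of its underside on the shelf.
- wiper: Loose wiper, 130 mm long, 60 g, standing upright in the pot, its lowest point 10 mm above the shelf. From below: black rubber head 30 mm across with a hemispherical end, up to 34 mm; round white neck 18 mm across, up to 56 mm; white square handle 18 x 18 mm, up to 130 mm. Origin: bottom point of the head; z up the handle, x and y square to the handle's faces.
- wiper_tip (a point): Bottom point of the wiper's rubber head (the same point as the wiper's origin); the centre of the hemisphere is 15 mm above it.
- wiper_grip (a point): Point on the handle's axis 100 mm above the bottom of the head, where to grip.
- organiser: Bystander: white pill organiser with seven clear flip lids, 36 x 210 x 26 mm, long along its y; origin under its centre.
- amber_bottle: Bystander: amber plastic bottle with a white twist cap, 52 mm across, 95 mm high; origin under its centre.
- glass_jar: Bystander: glass jar with a chrome lid, 76 mm across, 79 mm high; origin under its centre.
- tweezers: Bystander: steel tweezers lying flat, 100 mm long along x, 8 mm high; origin under the centre.
- nail_clipper: Bystander: steel nail clipper lying flat, 60 mm long along x, 17 mm high; origin under the centre.
- tumbler: Bystander: white ceramic tumbler, 72 mm across, 95 mm high; origin under its centre.
- cream_tin: Bystander: flat aluminium tin, 68 mm across, 26 mm high; origin under its centre.

How it is judged:
On the way, in this order (a step that is already met when the one before it is completed fails the run):
1. head on the glass at the left pivot (over 42 mm left of centre): push of 2 to 8.5 N, mirror within 0.15 rad of level, head within 30 mm of the pivot line, for 2 s (contact force between wiper and mirror_stand between 2 and 8.5 N and value of joint mirror between -0.15 and 0.15 rad and x of wiper_tip in the frame of mirror_pivot between -0.03 and 0.03 m and y of wiper_tip in the frame of mirror_pivot above 0.042 m), for 2 s.
2. wiping the left part (38 to 14 mm left of centre): push of 2 to 8.5 N, mirror within 0.15 rad of level, head within 30 mm of the pivot line, for 1 s (contact force between wiper and mirror_stand between 2 and 8.5 N and value of joint mirror between -0.15 and 0.15 rad and x of wiper_tip in the frame of mirror_pivot between -0.03 and 0.03 m and y of wiper_tip in the frame of mirror_pivot between 0.014 and 0.038 m), for 1 s.
3. wiping the middle (12 mm either side): push of 2 to 8.5 N, mirror within 0.15 rad of level, head within 30 mm of the pivot line, for 1 s (contact force between wiper and mirror_stand between 2 and 8.5 N and value of joint mirror between -0.15 and 0.15 rad and x of wiper_tip in the frame of mirror_pivot between -0.03 and 0.03 m and y of wiper_tip in the frame of mirror_pivot between -0.012 and 0.012 m), for 1 s.
4. wiping the right part (14 to 38 mm right of centre): push of 2 to 8.5 N, mirror within 0.15 rad of level, head within 30 mm of the pivot line, for 1 s (contact force between wiper and mirror_stand between 2 and 8.5 N and value of joint mirror between -0.15 and 0.15 rad and x of wiper_tip in the frame of mirror_pivot between -0.03 and 0.03 m and y of wiper_tip in the frame of mirror_pivot between -0.038 and -0.014 m), for 1 s.
5. head at the right pivot (over 42 mm right of centre): push of 2 to 8.5 N, mirror within 0.15 rad of level, head within 30 mm of the pivot line, for 0.5 s (contact force between wiper and mirror_stand between 2 and 8.5 N and value of joint mirror between -0.15 and 0.15 rad and x of wiper_tip in the frame of mirror_pivot between -0.03 and 0.03 m and y of wiper_tip in the frame of mirror_pivot below -0.042 m), for 0.5 s.
At the end, for the whole second after the job is handed in: The wiper is held still, touching nothing else, its tip 35 to 160 mm above the pivot line, within 50 mm of it and 20 to 100 mm right of the mirror's centre; the mirror is back at rest on its near stop (below -0.25 rad, slower than 0.1 rad/s); no bystander moved more than 30 mm (z of wiper_tip in the frame of mirror_stand between 0.215 and 0.34 m and y of wiper_tip in the frame of mirror_stand between -0.1 and -0.02 m and x of wiper_tip in the frame of mirror_stand between -0.05 and 0.05 m and contact force between the fingers and wiper above 2 N and contact force between wiper and mirror_stand below 0.1 N and linear speed of wiper below 0.05 m/s and value of joint mirror below -0.25 rad and velocity of joint mirror between -0.1 and 0.1 rad/s and distance of each of organiser, amber_bottle, glass_jar, tweezers, nail_clipper, tumbler, cream_tin from where it was at the start of the episode below 0.03 m); the arm keeps its last pose, push and grip.
It fails at once if the wiper is pressed on the mirror with more than 20 N (contact force between wiper and mirror_stand above 20 N).
It fails at once if the wiper is off the glass while its tip is low (below the pivot line) over the middle of the stripe, 38 mm either way along it and 30 mm across (contact force between wiper and mirror_stand below 0.3 N and y of wiper_tip in the frame of mirror_pivot between -0.038 and 0.038 m and x of wiper_tip in the frame of mirror_pivot between -0.03 and 0.03 m and z of wiper_tip in the frame of mirror_pivot below 0 m).
It fails at once if the mirror flops over towards its far stop (beyond 0.27 rad), swings faster than 1 rad/s, or tips more than 0.25 rad with the wiper on the middle of the stripe (38 mm either way) (value of joint mirror above 0.27 rad or velocity of joint mirror above 1 rad/s or velocity of joint mirror below -1 rad/s or (contact force between wiper and mirror_stand above 0.3 N and y of wiper_tip in the frame of mirror_pivot between -0.038 and 0.038 m and (value of joint mirror above 0.25 rad or value of joint mirror below -0.25 rad))).
It fails at once if the arm or the fingers touch the mirror or its stand (contact force between any of the fingers, the arm and mirror_stand above 0.5 N).
It fails at once if a bystander is knocked more than 30 mm from its place (distance of any of organiser, amber_bottle, glass_jar, tweezers, nail_clipper, tumbler, cream_tin from where it was at the start of the episode above 0.03 m).
It also fails if it takes over 72 s, if anything falls off the work surface, if the arm or the gripper's body presses on something with over 40 N, if the wrist force passes 120 N, or if a joint passes its speed limit or range.

ROBOT

A 7-joint arm with a two-finger parallel gripper is mounted at the origin on the work surface. World frame = base frame: x ahead of the robot, y to its left, z up, the work surface at z = 0. Lengths are in m, angles in rad, forces in N, time in s.
With the tool pointing down it reaches from about 0.4 to 0.85 m from the base axis. Payload 10.4 kg.
Tool frame: the origin (TCP) lies midway between the tips of the shut fingers; the grasp point (between the pads) lies r.grip_point_offset behind it (r.grip_point_offset is the distance from the TCP to the grasp point, in m); z points along the fingers, y is the line along which they close (so a half turn about z gives the same grasp; the last joint's range is limited). The gripper opens to 87 mm and grips with 3 to 60 N. Pads are 19 mm wide; open, the fingers measure 117 mm over their backs; the gripper's body (75 mm by 190 mm) begins 51 mm behind the grasp point.
Start: joints at [1.26, 0.332, -0.065, 1.46, 0.022, 1.35, -0.088], TCP at [0.177, -0.599, 0.223] pointing down, gripper open.
Joint ranges: [-2.6, 2.6], [-0.5, 2.12], [-1.47, 1.34], [0.16, 2.42], [-1.27, 4.41], [0.06, 2.06], [-2.6, 2.6]. Speed limits (rad/s): [2.22, 2.22, 2.79, 2.79, 3.14, 3.14, 3.14].

INTERFACE

Orientations are given as a unit quaternion [x, y, z, w].
In Python, from bench import r gives the robot as it stands.
- The arm moves only by the tool play_rows, never from a script. Its arguments are lists of equal length, an entry for each row: "claw": the closure, from 0 (fully open) to 1 (shut); "delta_pos": the shift along the tool's x, y, z scaled (see below), a list of three; "delta_rot": the turn, a rotation vector about the tool's x, y, z scaled (see below), a list of three. A call has 1 to 8 rows; each row shifts and turns the commanded pose from where the row before left it, along the tool's axes as they then stand; what a row does not reach is not made up. The controller multiplies each number of a shift by 200 mm and each number of a turn by pi rad. A row lasts 1/10 s, in which the tool goes at most 50 mm and 8.59 degrees, less where a joint would pass 70% of its speed; a pose out of reach is approached as far as the arm can. A call with a number of a shift or a turn outside -1 to 1 is refused whole. A call with a gripper value outside its range is refused whole. The fingers move at their own pace and stop on an object; "squeeze" is the grip in N (left out, the last holds). Time passes only in rows, so rows that do not move let the fingers close. It gives the time, the measured TCP pose, the force, the opening and the grip force at its end, in the units of the state.
- r.read_state(): the state, without advancing time (a new reading comes with each control period).
- r.camera(name): name is "scene" or "top"; returns a dict with "pixels" (384x512x3 uint8, red, green, blue), "camera_matrix" (3x3 intrinsics, pixels), "cam_to_world" (4x4, takes a point from camera to world coordinates). Camera axes: x right, y up, looking along -z (the intrinsics and any distortion apply to the point x, -y, -z); pixel columns grow to the right and rows downward; lengths in m; the calibration is good to about 2 mm. A picture is of the moment at which its call begins. There is no depth.
- r.close_job(): hands the job in; it is judged then, once.
The state is a dict: "time": time; "joint_positions": joint angles; "joint_vel": joint speeds; "joint_torque": joint torques, N m; "ee_pos": TCP position; "eef_rot": TCP orientation; "ft_force": force on the tool from outside, world axes, zero at the start; "torque": the same for the moment, N m; "width": finger opening in m; "grip_force": force on a finger pad.
Only numpy, scipy, OpenCV 4.12 (cv2) and the standard library are available. Lean on these libraries where they do the work, as an engineer would, in place of code of your own. Each camera call takes 0.05 s, during which the arm holds its last target. There are 200 camera calls.

## Working session

There is one attempt and no reset: what is moved stays moved. The work goes in short steps, Python scripts to look and compute and a tool call to move; the robot and the scene stay as the last step left them, time stands still between calls to the robot, and variables do not carry over. Pictures are saved under pics/ and viewed, at most 10 in all, crops included, and the job is handed in when it is done.

Besides the shell and the picture viewer there is one more tool, called after ">>>" as name(argument=value, ...), one argument or row to a line, values as JSON. play_rows: Moves the arm, as the interface text tells. Shifts and turns lie within -1 to 1; 1 stands for 200 mm of shift or pi rad of turn. Its arguments: {"type":"object","properties":{"claw":{"type":"array"},"delta_pos":{"type":"array"},"delta_rot":{"type":"array"},"squeeze":{"type":"number"}},"required":["claw","delta_pos","delta_rot"]}

```bash
ls; mkdir -p pics; python3 - <<'E'
from bench import r
import cv2,numpy as np
s=r.read_state();print(s, r.grip_point_offset)
ims=[]
for n in("scene","top"):
    c=r.camera(n);np.savez(f"{n}.npz",**c);print(n,c["camera_matrix"],c["cam_to_world"])
    cv2.imwrite(f"pics/{n}0.png",cv2.resize(c["pixels"][...,::-1],(800,600),interpolation=cv2.INTER_CUBIC))
E
```

```text
pics
{'time': 0.0, 'joint_positions': array([ 1.2603945 ,  0.33287008, -0.06467739,  1.46095102,  0.02156934,
        1.3498831 , -0.08853358]), 'joint_vel': array([-0.00176519, -0.001069  ,  0.00019959, -0.00096148, -0.00098385,
        0.00023646, -0.00048685]), 'joint_torque': array([-1.99598844e-04, -6.23263407e+01,  2.44097837e-02, -3.89893770e+01,
       -6.13349047e-02,  3.97531979e-02,  1.39994549e-04]), 'ee_pos': array([ 0.17728468, -0.59892492,  0.22175035]), 'eef_rot': array([ 9.89666774e-01,  1.43384707e-01, -1.22966068e-04, -6.98086030e-04]), 'ft_force': array([-0.00968079, -0.52283324,  0.2553286 ]), 'torque': array([ 0.0218138 , -0.03903454,  0.03545521]), 'grip_force': 0.0, 'width': 0.08690039391848595} 0.0187
scene [[486.42349158   0.         257.21734786]
 [  0.         486.42349158 196.39601589]
 [  0.           0.           1.        ]] [[ 0.30257693 -0.73553972  0.60615882  1.41700231]
 [ 0.95301642  0.22387855 -0.20405414 -0.27282412]
 [ 0.01438397  0.63942139  0.76872192  1.1408146 ]
 [ 0.          0.          0.          1.        ]]
top [[385.70369518   0.         254.14264445]
 [  0.         385.70369518 194.39468293]
 [  0.           0.           1.        ]] [[ 0.02773331  0.98257128 -0.18380575  0.41579416]
 [-0.99955016  0.02935877  0.0061274   0.00329968]
 [ 0.01141692  0.18355313  0.98294349  1.01653684]
 [ 0.          0.          0.          1.        ]]
```

View pics/scene0.png

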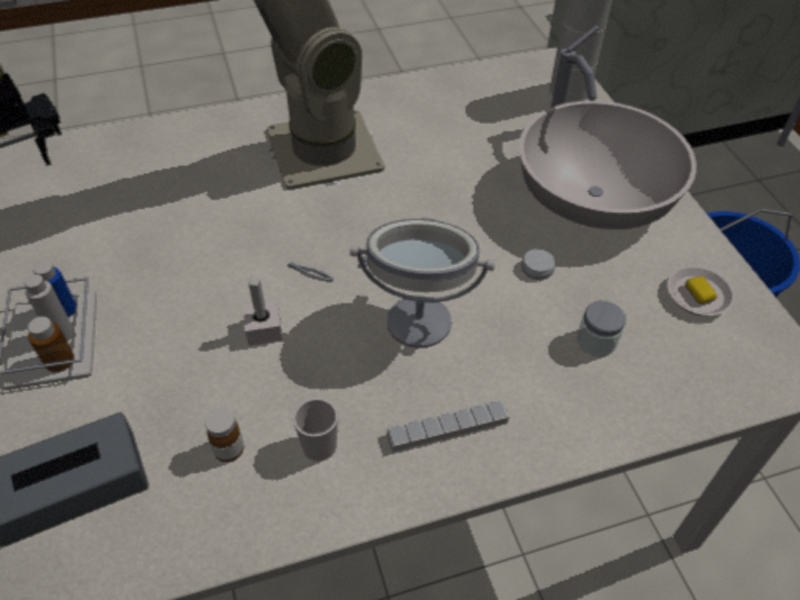

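View pics/top0.png

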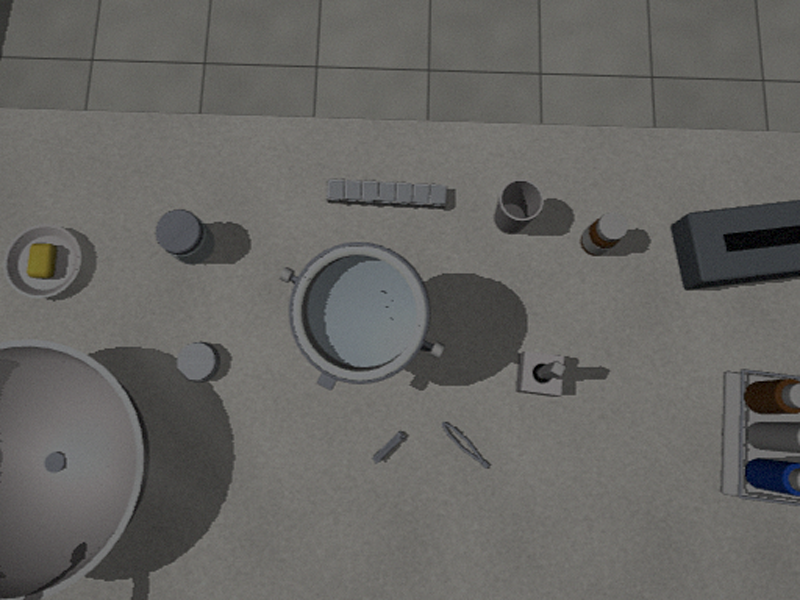

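The scene view shows the mirror knobs at about (357,252) and (488,266), with the wiper in its pot at (257,300). The top view shows the knobs at (287,275) and (436,350), and the wiper at (550,371). I'll zoom in for precise pixels.

```bash
python3 - <<'E'
import cv2,numpy as np
T=np.load("top.npz")["pixels"][...,::-1];S=np.load("scene.npz")["pixels"][...,::-1]
def crop(I,x,y,w,h,k=5):
    c=I[y:y+h,x:x+w]; c=np.clip(c.astype(float)*1.4,0,255).astype(np.uint8)
    o=cv2.resize(c,None,fx=400/w,fy=300/h,interpolation=cv2.INTER_NEAREST)
    for i in range(0,w,10): cv2.putText(o,str(x+i),(int(i*400/w),8),0,.3,(0,0,255)); cv2.line(o,(int(i*400/w),0),(int(i*400/w),299),(0,0,160),1) if 0 else cv2.line(o,(int(i*400/w),9),(int(i*400/w),14),(0,0,255),1)
    for i in range(0,h,10): cv2.putText(o,str(y+i),(0,int(i*300/h)+4),0,.3,(0,0,255))
    return o
a=np.hstack([crop(T,170,148,120,90),crop(S,220,130,100,75)])
b=np.hstack([crop(T,325,215,64,48),crop(S,140,173,64,48)])
cv2.imwrite("pics/crops.png",np.vstack([a,b]))
E
```

```text
(no output)
```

View pics/crops.png

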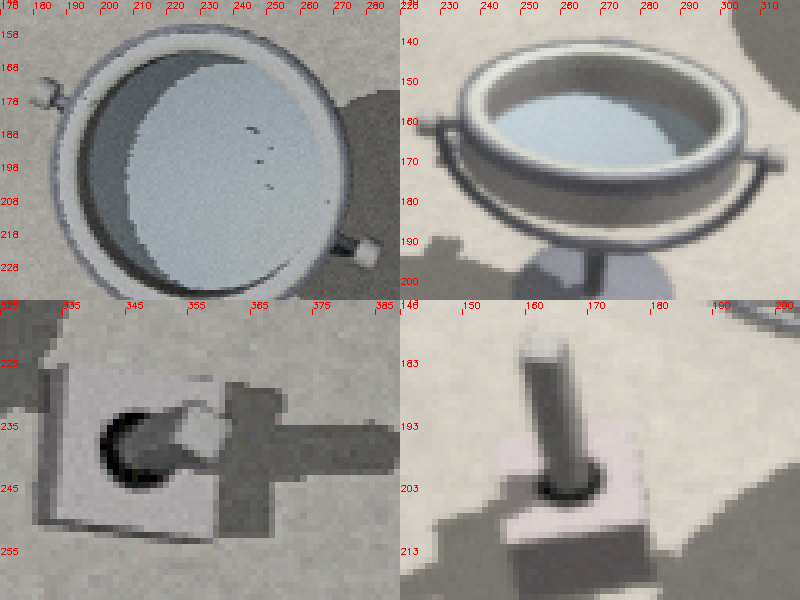

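```bash
cat > h.py <<'E'
import numpy as np,cv2
C={n:dict(np.load(n+".npz")) for n in("top","scene")}
def ray(n,p):
    K=C[n]["camera_matrix"];M=C[n]["cam_to_world"]
    d=np.array([(p[0]-K[0,2])/K[0,0],-(p[1]-K[1,2])/K[1,1],-1.]);return M[:3,3],M[:3,:3]@d/np.linalg.norm(d)
def plane(n,p,z):
    o,d=ray(n,p);return o+d*(z-o[2])/d[2]
def tri(a,b):
    A=np.zeros((3,3));B=np.zeros(3);R=[ray("top",a),ray("scene",b)]
    for o,d in R:
        P=np.eye(3)-np.outer(d,d);A+=P;B+=P@o
    x=np.linalg.solve(A,B);return x,[float(np.linalg.norm((np.eye(3)-np.outer(d,d))@(x-o)))for o,d in R]
E
python3 - <<'E'
from h import *
np.set_printoptions(precision=4,suppress=True)
# crop px -> image px: centre convention  (subtract .5)
h=.5
L=tri((183.2-h,176.2-h),(313.8-h,169.5-h));R=tri((280.7-h,223.6-h),(227-h,160.2-h))
print("L",L,"R",R,"mid",(L[0]+R[0])/2,"len",np.linalg.norm(L[0]-R[0]),"yaw of y axis",np.degrees(np.arctan2(*(L[0]-R[0])[[1,0]])))
print("wtop",tri((357.5-h,235.8-h),(163.2-h,181.2-h)));print("hole",tri((347.2-h,239-h),(167.4-h,201.6-h)))
for n,p in(("top",(347.2,239)),("scene",(167.4,201.6))):print("hole z.045",plane(n,np.array(p)-h,.045))
for n,p in(("top",(357.5,235.8)),("scene",(163.2,181.2))):print("wtop z.14",plane(n,np.array(p)-h,.14))
pc=[(335,225.9),(361,228.3),(359.2,253.5),(333.4,250.6)]
q=[plane("top",np.array(p)-h,.045) for p in pc];print("pot corners",np.array(q),np.mean(q,0))
for n,b in(("top",(345,225,364,245)),("scene",(155,174,174,190))):
    I=C[n]["pixels"].astype(int).mean(2)[b[1]:b[3],b[0]:b[2]].astype(int);print(I)
for n in C:
    g=C[n]["pixels"].astype(np.uint8);
E
```

```text
L (array([0.61  , 0.1578, 0.178 ]), [0.000514574868701401, 0.0005145748687014319]) R (array([ 0.5105, -0.0596,  0.1805]), [0.0008131327544664253, 0.0008131327544664375]) mid [0.5603 0.0491 0.1792] len 0.23910542220831596 yaw of y axis 65.39732002776842
wtop (array([ 0.493, -0.239,  0.134]), [0.0012640700735849987, 0.0012640700735850172])
hole (array([ 0.4919, -0.2383,  0.0434]), [0.0007470340936342834, 0.0007470340936344006])
hole z.045 [ 0.4916 -0.2387  0.045 ]
hole z.045 [ 0.4936 -0.2377  0.045 ]
wtop z.14 [ 0.4921 -0.2386  0.14  ]
wtop z.14 [ 0.4991 -0.238   0.14  ]
pot corners [[ 0.5237 -0.2083  0.045 ]
 [ 0.5196 -0.2741  0.045 ]
 [ 0.4563 -0.2681  0.045 ]
 [ 0.4617 -0.2036  0.045 ]] [ 0.4903 -0.2385  0.045 ]
[[116 115 112 115 112 118 116 116 114 111 114 113 110 112 114 113 117 116
  113]
 [121 114 113 119 118 115 117 114 112 113 113 114 111 109 114 116 114 112
  113]
 [121 119 118 120 118 120 116 121 119 114 105 101  89  95 116 115 111 115
  108]
 [118 119 119 121 119 121 119 118 120 119 121 123 119 122 120 110  71  58
   59]
 [117 120 118 119 118 119 118 116 120 121 121 124 118
[... 1840 characters left out ...]
 139 142 136 116 107 135 147 148 146 147 146
  148]
 [147 146 145 135 106  94 100 105 112 114  99 102 128 146 147 149 148 148
  151]
 [148 149 147 135 100  67  62  64  66  72  83  98 125 145 146 146 144 148
  148]
 [146 149 146 138 112  66  59  57  56  62  75  93 118 145 148 148 146 146
  148]
 [148 149 149 146 126  73  57  56  56  59  70  88 113 141 150 148 148 148
  151]
 [151 150 148 146 131  84  60  58  55  58  71  87 106 135 147 147 147 149
  150]
 [149 147 147 146 134  95  62  55  55  60  70  87  99 128 147 149 147 148
  148]
 [147 147 145 147 136 102  61  58  56  56  66  83  98 124 144 147 147 148
  148]
 [147 149 149 148 140 114  67  56  59  57  64  79  92 118 144 148 145 146
  148]]
```

The crops put the knobs 239 mm apart at z≈0.179, which matches the 180 mm pivot height. The mirror centre is at (0.560, 0.049) and its y axis points at 65.4°. The wiper stands upright at (0.492, -0.2385), with the handle faces lined up with the mirror axes. I'll use tool x = mirror y (left), tool y = mirror x (away), z down: first lift and turn.

>>> play_rows(
  claw=[0, 0, 0, 0, 0, 0, 0],
  delta_pos=[
    [0, 0, -0.06],
    [0, 0, -0.06],
    [0, 0, -0.06],
    [0, 0, -0.06],
    [0, 0, -0.06],
    [0, 0, -0.06],
    [0, 0, 0],
  ],
  delta_rot=[
    [0, 0, -0.0453],
    [0, 0, -0.0453],
    [0, 0, -0.0453],
    [0, 0, -0.0453],
    [0, 0, -0.0453],
    [0, 0, -0.0453],
    [0, 0, 0],
  ],
  squeeze=40,
)

```text
time: 0.8
ee_pos: [0.1775, -0.5998, 0.2958]
eef_rot: [0.841, 0.541, -0.0, 0.001]
ft_force: [0.3, -0.1, 0.3]
width: 0.0872
grip_force: 0.0
```

```bash
cat > w.py <<'E'
from bench import r
import numpy as np
from scipy.spatial.transform import Rotation as Ro
np.set_printoptions(precision=4,suppress=True)
YA=np.radians(65.4);MX=np.array([np.sin(YA),-np.cos(YA),0]);MY=np.array([np.cos(YA),np.sin(YA),0]);MZ=np.array([0,0,1.]);C0=np.array([.5603,.0491,.180])
RT=Ro.from_matrix(np.c_[MY,MX,-MZ])
def to(*P):
    s=r.read_state();R=Ro.from_quat(s["eef_rot"]);p=s["ee_pos"]
    print("t",s["time"],"p",p,"rot err/pi",(R.inv()*RT).as_rotvec()/np.pi,"ft",s["ft_force"],"w",s["width"],s["grip_force"])
    for q in P: q=np.array(q);print("to",q,"d/0.2",RT.inv().apply(q-p)/.2);p=q
E
python3 -c "
from w import *
to([.25,-.37,.29],[.492,-.2385,.29],[.492,-.2385,.0913])"
```

```text
t 0.8 p [ 0.1775 -0.5998  0.2958] rot err/pi [0.0005 0.0004 0.0008] ft [ 0.2946 -0.141   0.2831] w 0.0872464089442311 0.0
to [ 0.25 -0.37  0.29] d/0.2 [ 1.1954 -0.1488  0.0291]
to [ 0.492  -0.2385  0.29  ] d/0.2 [1.1015 0.8265 0.    ]
to [ 0.492  -0.2385  0.0913] d/0.2 [0.     0.     0.9935]
```

>>> play_rows(
  claw=[0, 0, 0, 0, 0, 0, 0],
  delta_pos=[
    [0.2, -0.025, 0.005],
    [0.2, -0.025, 0.005],
    [0.2, -0.025, 0.005],
    [0.2, -0.025, 0.005],
    [0.2, -0.025, 0.005],
    [0.195, -0.024, 0.005],
    [0, 0, 0],
  ],
  delta_rot=[
    [0, 0, 0.0008],
    [0, 0, 0],
    [0, 0, 0],
    [0, 0, 0],
    [0, 0, 0],
    [0, 0, 0],
    [0, 0, 0],
  ],
)

```text
time: 1.5
ee_pos: [0.2523, -0.3655, 0.2883]
eef_rot: [0.842, 0.54, 0.0, -0.0]
ft_force: [0.4, -0.7, -0.0]
width: 0.087
grip_force: 0.0
```

>>> play_rows(
  claw=[0, 0, 0, 0, 0, 0, 0, 0],
  delta_pos=[
    [0.18, 0.135, 0],
    [0.18, 0.135, 0],
    [0.18, 0.135, 0],
    [0.18, 0.135, 0],
    [0.18, 0.135, 0],
    [0.2, 0.15, 0],
    [0, 0, 0],
    [0, 0, 0],
  ],
  delta_rot=[
    [0, 0, 0],
    [0, 0, 0],
    [0, 0, 0],
    [0, 0, 0],
    [0, 0, 0],
    [0, 0, 0],
    [0, 0, 0],
    [0, 0, 0],
  ],
)

```text
time: 2.3
ee_pos: [0.4925, -0.2383, 0.2872]
eef_rot: [0.842, 0.539, -0.0, -0.001]
ft_force: [-0.3, -0.8, -0.0]
width: 0.0872
grip_force: 0.0
```

```bash
python3 -c "
from w import *
to([.492,-.2385,.0913])"
```

```text
t 2.3 p [ 0.4925 -0.2383  0.2872] rot err/pi [-0.0006 -0.0003 -0.0011] ft [-0.2954 -0.7673 -0.026 ] w 0.08722386162421784 0.0
to [ 0.492  -0.2385  0.0913] d/0.2 [-0.002  -0.0019  0.9797]
```

>>> play_rows(
  claw=[0, 0, 0, 0, 0, 0, 0, 0],
  delta_pos=[
    [-0.002, -0.002, 0.16],
    [0, 0, 0.16],
    [0, 0, 0.16],
    [0, 0, 0.16],
    [0, 0, 0.16],
    [0, 0, 0.12],
    [0, 0, 0.06],
    [0, 0, 0],
  ],
  delta_rot=[
    [0, 0, 0],
    [0, 0, 0],
    [0, 0, 0],
    [0, 0, 0],
    [0, 0, 0],
    [0, 0, 0],
    [0, 0, 0],
    [0, 0, 0],
  ],
)

```text
time: 3.1
ee_pos: [0.49, -0.2399, 0.0912]
eef_rot: [0.843, 0.538, -0.001, -0.001]
ft_force: [0.3, -0.2, -0.1]
width: 0.0871
grip_force: 0.0
```

>>> play_rows(
  claw=[0.5, 1, 1, 1, 1, 1, 1, 1],
  delta_pos=[
    [0, 0, 0],
    [0, 0, 0],
    [0, 0, 0],
    [0, 0, 0],
    [0, 0, 0],
    [0, 0, 0],
    [0, 0, 0],
    [0, 0, 0],
  ],
  delta_rot=[
    [0, 0, 0],
    [0, 0, 0],
    [0, 0, 0],
    [0, 0, 0],
    [0, 0, 0],
    [0, 0, 0],
    [0, 0, 0],
    [0, 0, 0],
  ],
  squeeze=40,
)

```text
time: 3.9
ee_pos: [0.4916, -0.2391, 0.0925]
eef_rot: [0.842, 0.539, -0.0, 0.0]
ft_force: [0.1, -0.1, -0.4]
width: 0.0311
grip_force: 0.0
```

```bash
python3 - <<'E'
from w import *
to([.492,-.2385,.0913])
import cv2
ims=[]
for n,(x,y) in(("top",(310,200)),("scene",(130,140))):
    c=r.camera(n);ims.append(cv2.resize(c["pixels"][y:y+80,x:x+80,::-1],(400,400),interpolation=cv2.INTER_CUBIC))
cv2.imwrite("pics/grip.png",np.hstack(ims))
E
```

```text
t 3.9 p [ 0.4916 -0.2391  0.0925] rot err/pi [ 0.      0.     -0.0007] ft [ 0.0901 -0.119  -0.3924] w 0.031105929238152787 0.0
to [ 0.492  -0.2385  0.0913] d/0.2 [0.0037 0.0005 0.0062]
```

View pics/grip.png

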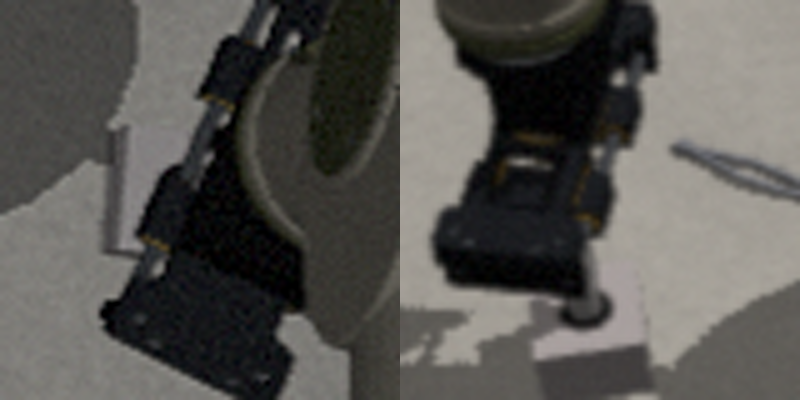

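The fingers straddle the handle (neck at about (590,290) in the right crop) and are still closing, with the opening at 31 mm. I'll keep closing, then lift.

>>> play_rows(
  claw=[1, 1, 1, 1, 1, 1, 1],
  delta_pos=[
    [0, 0, 0],
    [0, 0, 0],
    [0, 0, 0],
    [0, 0, 0],
    [0, 0, 0],
    [0, 0, 0],
    [0, 0, 0],
  ],
  delta_rot=[
    [0, 0, 0],
    [0, 0, 0],
    [0, 0, 0],
    [0, 0, 0],
    [0, 0, 0],
    [0, 0, 0],
    [0, 0, 0],
  ],
  squeeze=40,
)

```text
time: 4.7
ee_pos: [0.4916, -0.2391, 0.0925]
eef_rot: [0.842, 0.539, -0.0, 0.0]
ft_force: [-0.0, 0.1, -0.6]
width: 0.0177
grip_force: 40.0
```

```bash
python3 - <<'E'
from w import *
to([.4925,-.2385,.2],C0+.052*MY+.002*MX+[0,0,.15])
E
```

```text
t 4.7 p [ 0.4916 -0.2391  0.0925] rot err/pi [ 0.      0.     -0.0007] ft [-0.0364  0.1049 -0.5966] w 0.01771894556897807 40.00008069444448
to [ 0.4925 -0.2385  0.2   ] d/0.2 [ 0.0048  0.0027 -0.5373]
to [0.5838 0.0955 0.33  ] d/0.2 [ 1.7086 -0.2804 -0.65  ]
```

>>> play_rows(
  claw=[1, 1, 1, 1, 1, 1, 1, 1],
  delta_pos=[
    [0, 0, -0.1],
    [0, 0, -0.15],
    [0, 0, -0.2],
    [0, 0, -0.2],
    [0, 0, -0.2],
    [0, 0, -0.2],
    [0, 0, -0.2],
    [0, 0, -0.05],
  ],
  delta_rot=[
    [0, 0, 0],
    [0, 0, 0],
    [0, 0, 0],
    [0, 0, 0],
    [0, 0, 0],
    [0, 0, 0],
    [0, 0, 0],
    [0, 0, 0],
  ],
)

```text
time: 5.5
ee_pos: [0.4927, -0.2393, 0.3572]
eef_rot: [0.842, 0.539, 0.001, 0.003]
ft_force: [-0.8, -0.0, -1.1]
width: 0.0176
grip_force: 40.0
```

```bash
python3 - <<'E'
from w import *
to(C0+.052*MY+.003*MX+[0,0,.17])
import cv2
c=r.camera("scene");np.savez("s2.npz",**c)
K=c["camera_matrix"];M=c["cam_to_world"]
def pr(X):
    q=M[:3,:3].T@(X-M[:3,3]);return K[0,2]+K[0,0]*q[0]/-q[2],K[1,2]-K[1,1]*q[1]/-q[2]
p=r.read_state()["ee_pos"];print("pred tip",pr(p-[0,0,.0825]),"sphere c",pr(p-[0,0,.0675]),"TCP",pr(p))
u,v=map(int,pr(p-[0,0,.04]))
o=c["pixels"][v-35:v+35,u-35:u+35,::-1];print("crop origin",u-35,v-35)
cv2.imwrite("pics/lift.png",cv2.resize(o,(560,560),interpolation=cv2.INTER_NEAREST))
E
```

```text
t 5.5 p [ 0.4927 -0.2393  0.3572] rot err/pi [ 0.002   0.0001 -0.0007] ft [-0.7574 -0.0331 -1.0794] w 0.01760853944336092 39.99991128221154
to [0.5847 0.0951 0.35  ] d/0.2 [ 1.7117 -0.278   0.0358]
pred tip (np.float64(154.60114090627152), np.float64(143.91511072158602)) sphere c (np.float64(153.71872835857903), np.float64(139.60198895665928)) TCP (np.float64(149.53265125755638), np.float64(119.14096956012459))
crop origin 117 96
```

View pics/lift.png

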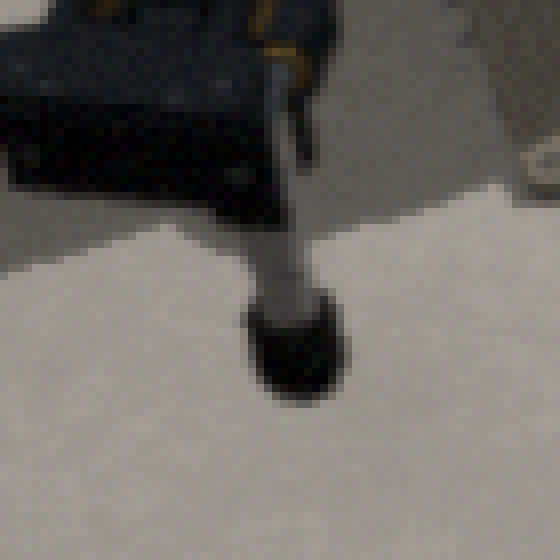

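The head shows up at local (297,354), against a prediction of (294,349) for the sphere centre. So the wiper hangs straight and sits within 1.5 mm of where I expected. I'll build the tilt measurement from edge profiles on the far rim and move to the hover point.

>>> play_rows(
  claw=[1, 1, 1, 1, 1, 1, 1, 1],
  delta_pos=[
    [0.1, -0.03, 0],
    [0.2, -0.04, 0],
    [0.24, -0.04, 0],
    [0.24, -0.04, 0],
    [0.24, -0.04, 0],
    [0.24, -0.04, 0],
    [0.24, -0.03, 0.02],
    [0.2, -0.018, 0.016],
  ],
  delta_rot=[
    [0.002, 0, 0],
    [0, 0, 0],
    [0, 0, 0],
    [0, 0, 0],
    [0, 0, 0],
    [0, 0, 0],
    [0, 0, 0],
    [0, 0, 0],
  ],
)

```text
time: 6.35
ee_pos: [0.583, 0.0957, 0.3441]
eef_rot: [0.842, 0.54, -0.002, -0.003]
ft_force: [0.1, 0.0, -0.4]
width: 0.0178
grip_force: 40.0
```

```bash
cat > tilt.py <<'E'
from w import *
import cv2
S=np.linspace(-.5,.4,181)
def tilt(c):
    K=c["camera_matrix"];M=c["cam_to_world"];g=cv2.GaussianBlur(c["pixels"].astype(np.float32).mean(2),(0,0),.6);o=[]
    for f in np.radians(np.arange(-60,61,4)):
        a,b,z=.097*np.cos(f),.097*np.sin(f),.028
        X=C0+np.outer(a*np.cos(S)+z*np.sin(S),MX)+b*MY+np.outer(z*np.cos(S)-a*np.sin(S),MZ)
        q=(X-M[:3,3])@M[:3,:3];u=K[0,2]-K[0,0]*q[:,0]/q[:,2];v=K[1,2]+K[1,1]*q[:,1]/q[:,2]
        I=cv2.remap(g,u.astype(np.float32)[None],v.astype(np.float32)[None],1)[0]
        w=8;D=np.array([I[k-w:k].mean()-I[k:k+w].mean() for k in range(w,len(I)-w)])
        k=int(np.argmax(D));
        if 0<k<len(D)-1: k+=.5*(D[k-1]-D[k+1])/(D[k-1]-2*D[k]+D[k+1])
        o.append(S[w]+k*(S[1]-S[0]))
    return np.array(o)
def st():
    s=r.read_state();R=Ro.from_quat(s["eef_rot"]);tip=R.apply([0,0,.0825])+s["ee_pos"]-C0
    print("t",round(s["time"],2),"tip mm(x,y,z)",1e3*np.array([tip@MX,tip@MY,tip[2]]),"f(x,y,z)",np.array([s["ft_force"]@a for a in(MX,MY,MZ)]),"rot/pi",(R.inv()*RT).as_rotvec()/np.pi,"grip",s["grip_force"])
E
python3 - <<'E'
from tilt import *
for n in("scene.npz","s2.npz"):
    o=tilt(dict(np.load(n)));print(o,np.median(o))
o=tilt(r.camera("scene"));print(o,np.median(o));st()
E
```

```text
[-0.2854 -0.3245 -0.3383 -0.2993 -0.3028 -0.3018 -0.297  -0.2985 -0.2935
 -0.2925 -0.2881 -0.2869 -0.2881 -0.2799 -0.283  -0.2815 -0.275  -0.2758
 -0.2783 -0.2768 -0.2726 -0.2771 -0.2748 -0.2668 -0.2686 -0.2601 -0.2671
 -0.2728 -0.2721 -0.3426 -0.2857] -0.283019504547119
[-0.3146 -0.3188 -0.3376 -0.3046 -0.3031 -0.3036 -0.296  -0.3006 -0.2958
 -0.291  -0.2906 -0.2849 -0.2888 -0.2802 -0.2826 -0.2794 -0.2752 -0.2765
 -0.2786 -0.279  -0.2735 -0.2826 -0.2749 -0.2656 -0.2715 -0.2602 -0.2665
 -0.2698 -0.273  -0.2399 -0.2847] -0.2825985145568846
[-0.2651 -0.3205 -0.3538 -0.3847  0.2227 -0.4195 -0.4013 -0.3873 -0.3756
 -0.3662  0.1734 -0.2807 -0.2878 -0.2798 -0.2826 -0.2788 -0.2754 -0.2743
 -0.2772 -0.2784 -0.2725 -0.2831 -0.273  -0.2659 -0.2718 -0.2623 -0.267
 -0.2706 -0.273  -0.2372 -0.2855] -0.27835468292236315
t 6.4 tip mm(x,y,z) [-2.5587 58.1118 80.361 ] f(x,y,z) [-5.5839  1.5888 -1.8529] rot/pi [-0.0033 -0.0006  0.002 ] grip 40.00169013161212
```

>>> play_rows(
  claw=[1, 1, 1, 1, 1],
  delta_pos=[
    [0, 0, 0.05],
    [0, 0, 0.1],
    [0, 0, 0.1],
    [0, 0, 0.06],
    [0, 0, 0],
  ],
  delta_rot=[
    [0, 0, 0],
    [0, 0, 0],
    [0, 0, 0],
    [0, 0, 0],
    [0, 0, 0],
  ],
)

```text
time: 6.9
ee_pos: [0.5821, 0.0916, 0.2813]
eef_rot: [0.842, 0.539, -0.003, -0.003]
ft_force: [-0.1, -0.7, -0.9]
width: 0.0177
grip_force: 40.0
```

>>> play_rows(
  claw=[1, 1, 1],
  delta_pos=[
    [0, 0, 0],
    [0, 0, 0],
    [0, 0, 0],
  ],
  delta_rot=[
    [0, 0, 0],
    [0, 0, 0],
    [0, 0, 0],
  ],
)

```text
time: 7.2
ee_pos: [0.5833, 0.0932, 0.2845]
eef_rot: [0.842, 0.539, -0.001, -0.002]
ft_force: [0.2, -1.1, -0.2]
width: 0.018
grip_force: 40.0
```

```bash
cat >> tilt.py <<'E'
def look():
    o=tilt(r.camera("scene"))[13:28]-np.array([-.2802,-.2826,-.2794,-.2752,-.2765,-.2786,-.279,-.2735,-.2826,-.2749,-.2656,-.2715,-.2602,-.2665,-.2698])-.3
    print("tilt",round(float(np.median(o)),4),"spread",round(float(o.std()),4));st()
E
python3 -c "
from tilt import *
look()"
```

```text
tilt -0.3004 spread 0.1148
t 7.25 tip mm(x,y,z) [ 2.0542 49.6755 21.879 ] f(x,y,z) [ 0.3425 -0.4194 -0.8728] rot/pi [-0.0017 -0.0002 -0.0007] grip 39.9999074684456
```

>>> play_rows(
  claw=[1, 1, 1, 1, 1, 1, 1],
  delta_pos=[
    [0.01, 0.01, 0.03],
    [0, 0, 0.04],
    [0, 0, 0.04],
    [0, 0, 0.03],
    [0, 0, 0.01],
    [0, 0, 0],
    [0, 0, 0],
  ],
  delta_rot=[
    [-0.0015, 0, 0],
    [0, 0, 0],
    [0, 0, 0],
    [0, 0, 0],
    [0, 0, 0],
    [0, 0, 0],
    [0, 0, 0],
  ],
)

```text
time: 7.95
ee_pos: [0.5857, 0.0942, 0.2539]
eef_rot: [0.842, 0.539, -0.0, -0.001]
ft_force: [-0.2, -0.7, 0.1]
width: 0.018
grip_force: 40.0
```

```bash
python3 -c "
from tilt import *
look()"
```

```text
tilt -0.302 spread 0.1264
t 8.0 tip mm(x,y,z) [ 4.2244 51.6179 -8.5102] f(x,y,z) [ 0.1635 -0.1826 -0.5955] rot/pi [-0.0003 -0.0001 -0.0007] grip 39.99995692167431
```

>>> play_rows(
  claw=[1, 1, 1, 1, 1, 1, 1],
  delta_pos=[
    [0, 0, 0.005],
    [0, 0, 0.005],
    [0, 0, 0.005],
    [0, 0, 0.005],
    [0, 0, 0],
    [0, 0, 0],
    [0, 0, 0],
  ],
  delta_rot=[
    [0, 0, 0],
    [0, 0, 0],
    [0, 0, 0],
    [0, 0, 0],
    [0, 0, 0],
    [0, 0, 0],
    [0, 0, 0],
  ],
)

```text
time: 8.7
ee_pos: [0.5855, 0.0942, 0.25]
eef_rot: [0.842, 0.539, -0.0, -0.001]
ft_force: [-2.4, -0.7, 5.2]
width: 0.0177
grip_force: 40.0
```

```bash
python3 -c "
from tilt import *
look()"
```

```text
tilt -0.2728 spread 0.1212
t 8.75 tip mm(x,y,z) [  4.0362  51.5323 -12.4925] f(x,y,z) [-2.2545 -1.494   5.7577] rot/pi [-0.0004 -0.     -0.0007] grip 40.00108473468572
```

>>> play_rows(
  claw=[1, 1, 1],
  delta_pos=[
    [0, 0, 0],
    [0, 0, 0],
    [0, 0, 0],
  ],
  delta_rot=[
    [0, 0, 0],
    [0, 0, 0],
    [0, 0, 0],
  ],
)

```text
time: 9.05
ee_pos: [0.5856, 0.0942, 0.2499]
eef_rot: [0.842, 0.539, -0.0, -0.001]
ft_force: [-2.1, -0.5, 4.8]
width: 0.0177
grip_force: 40.0
```

```bash
python3 -c "
from tilt import *
look()"
```

```text
tilt -0.2613 spread 0.0393
t 9.1 tip mm(x,y,z) [  4.104   51.5441 -12.5592] f(x,y,z) [-1.6184 -1.8818  4.7685] rot/pi [-0.0004 -0.     -0.0007] grip 40.00110384542495
```

```bash
cat >> tilt.py <<'E'
def zc(x,y,th): # ideal tip height over pivot line, mm
    return 282*np.cos(th)-np.sqrt(285**2-(x-282*np.sin(th))**2-y**2)-15
E
python3 -c "
from tilt import *
for x,e in((4.1,0),(5.6,0),(2.1,0),(3.6,0)):
  print(x,[round(float(zc(x,51.5,t)),2) for t in(-.3,-.27,-.26,-.2,-.15,-.1,-.05,0,.05,.1)])
print([round(float(zc(0,y,0)),2) for y in(52,45,40,30,20,10,0)])"
```

```text
4.1 [-11.92, -12.07, -12.12, -12.41, -12.63, -12.86, -13.07, -13.28, -13.48, -13.68]
5.6 [-11.42, -11.62, -11.69, -12.07, -12.38, -12.68, -12.97, -13.25, -13.53, -13.81]
2.1 [-12.57, -12.65, -12.68, -12.84, -12.96, -13.08, -13.19, -13.3, -13.4, -13.5]
3.6 [-12.08, -12.22, -12.26, -12.51, -12.72, -12.91, -13.1, -13.29, -13.46, -13.64]
[-13.22, -14.42, -15.18, -16.42, -17.3, -17.82, -18.0]
```

>>> play_rows(
  claw=[1, 1, 1],
  delta_pos=[
    [0, 0.004, -0.001],
    [0, 0.003, 0],
    [0, 0, 0],
  ],
  delta_rot=[
    [0, 0, 0],
    [0, 0, 0],
    [0, 0, 0],
  ],
)

```text
time: 9.4
ee_pos: [0.587, 0.0935, 0.25]
eef_rot: [0.842, 0.539, -0.0, -0.001]
ft_force: [-1.5, -0.3, 4.2]
width: 0.0178
grip_force: 40.0
```

```bash
python3 -c "
from tilt import *
look()"
```

```text
tilt -0.1856 spread 0.0628
t 9.45 tip mm(x,y,z) [  5.6715  51.4529 -12.5705] f(x,y,z) [-0.5177 -1.6662  3.9281] rot/pi [-0.0004 -0.     -0.0008] grip 40.00081561971456
```

>>> play_rows(
  claw=[1, 1, 1],
  delta_pos=[
    [0, -0.003, 0.001],
    [0, -0.004, 0.0015],
    [0, 0, 0],
  ],
  delta_rot=[
    [0, 0, 0],
    [0, 0, 0],
    [0, 0, 0],
  ],
)

```text
time: 9.75
ee_pos: [0.5855, 0.0942, 0.2493]
eef_rot: [0.842, 0.539, -0.0, -0.001]
ft_force: [0.5, -0.6, 3.3]
width: 0.0177
grip_force: 40.0
```

```bash
python3 -c "
from tilt import *
look()"
```

```text
tilt -0.0806 spread 0.0981
t 9.8 tip mm(x,y,z) [  4.0346  51.4795 -13.1515] f(x,y,z) [-1.0568 -0.5735  3.9943] rot/pi [-0.0004  0.     -0.0007] grip 40.00077866949141
```

>>> play_rows(
  claw=[1, 1, 1],
  delta_pos=[
    [0, -0.007, 0.001],
    [0, -0.005, 0.001],
    [0, 0, 0],
  ],
  delta_rot=[
    [0, 0, 0],
    [0, 0, 0],
    [0, 0, 0],
  ],
)

```text
time: 10.1
ee_pos: [0.5833, 0.0952, 0.2491]
eef_rot: [0.842, 0.539, -0.0, -0.001]
ft_force: [-0.7, -0.2, 6.3]
width: 0.0179
grip_force: 40.0
```

```bash
python3 -c "
from tilt import *
look()"
```

```text
tilt -0.0329 spread 0.1243
t 10.15 tip mm(x,y,z) [  1.6176  51.5372 -13.3832] f(x,y,z) [-0.0347 -0.7925  6.1201] rot/pi [-0.0004 -0.     -0.0007] grip 40.001018098555505
```

>>> play_rows(
  claw=[1, 1, 1],
  delta_pos=[
    [0, 0, -0.0005],
    [0, 0, 0],
    [0, 0, 0],
  ],
  delta_rot=[
    [0, 0, 0],
    [0, 0, 0],
    [0, 0, 0],
  ],
)

```text
time: 10.45
ee_pos: [0.5834, 0.0952, 0.2491]
eef_rot: [0.842, 0.539, -0.0, -0.001]
ft_force: [-0.3, -0.8, 5.8]
width: 0.0174
grip_force: 40.0
```

```bash
python3 -c "
from tilt import *
look();o=tilt(r.camera('scene'));print(o[13:28])"
```

```text
tilt -0.0445 spread 0.1175
t 10.5 tip mm(x,y,z) [  1.6779  51.5004 -13.3908] f(x,y,z) [-0.8045 -0.8545  4.8482] rot/pi [-0.0005 -0.     -0.0007] grip 40.00103857833892
[-0.2894 -0.2782 -0.2849 -0.2909 -0.0269 -0.0296 -0.0252 -0.0098 -0.0235
 -0.0053 -0.0087 -0.0092 -0.0115 -0.0133 -0.0031]
```

>>> play_rows(
  claw=[1, 1, 1, 1, 1],
  delta_pos=[
    [0, 0.0035, 0],
    [0, 0, 0],
    [0, 0, 0],
    [0, 0, 0],
    [0, 0, 0],
  ],
  delta_rot=[
    [0, 0, 0],
    [0, 0, 0],
    [0, 0, 0],
    [0, 0, 0],
    [0, 0, 0],
  ],
)

```text
time: 11.05
ee_pos: [0.584, 0.0948, 0.2491]
eef_rot: [0.842, 0.539, -0.0, -0.001]
ft_force: [-0.5, -1.1, 5.1]
width: 0.0178
grip_force: 40.0
```

```bash
cat >> tilt.py <<'E'
import sys
def tiltw(c,prev,W=.15):
    global S
    S=np.linspace(prev-W-.04,prev+W+.04,int((2*W+.08)/.005)+1)
    o=tilt(c)[13:28]-np.array([-.2802,-.2826,-.2794,-.2752,-.2765,-.2786,-.279,-.2735,-.2826,-.2749,-.2656,-.2715,-.2602,-.2665,-.2698])-.3
    return o
def look(prev=0.):
    o=tiltw(r.camera("scene"),prev)
    print("tilt",round(float(np.median(o)),4),"MAD",round(float(np.median(abs(o-np.median(o)))),4));st()
E
python3 -c "
from tilt import *
look(-.02)"
```

```text
tilt -0.0272 MAD 0.0095
t 11.1 tip mm(x,y,z) [  2.438   51.3876 -13.4156] f(x,y,z) [-0.0702 -1.4727  5.5423] rot/pi [-0.0005  0.     -0.0008] grip 40.00101854559034
```

>>> play_rows(
  claw=[1, 1, 1, 1, 1, 1],
  delta_pos=[
    [0, 0, 0],
    [0, 0, 0],
    [0, 0, 0],
    [0, 0, 0],
    [0, 0, 0],
    [0, 0, 0],
  ],
  delta_rot=[
    [0, 0, 0],
    [0, 0, 0],
    [0, 0, 0],
    [0, 0, 0],
    [0, 0, 0],
    [0, 0, 0],
  ],
)

```text
time: 11.7
ee_pos: [0.584, 0.0948, 0.2491]
eef_rot: [0.842, 0.539, -0.0, -0.001]
ft_force: [-1.2, -1.4, 6.0]
width: 0.0177
grip_force: 40.0
```

```bash
python3 -c "
from tilt import *
look(-.01)"
```

```text
tilt -0.0253 MAD 0.0095
t 11.75 tip mm(x,y,z) [  2.4771  51.3666 -13.4235] f(x,y,z) [ 0.2891 -0.6682  5.028 ] rot/pi [-0.0004  0.     -0.0008] grip 40.00106206163764
```

>>> play_rows(
  claw=[1, 1, 1, 1, 1, 1, 1],
  delta_pos=[
    [0, 0.001, 0],
    [0, 0, 0],
    [0, 0, 0],
    [0, 0, 0],
    [0, 0, 0],
    [-0.0025, 0, 0.0005],
    [-0.005, 0, 0.0009],
  ],
  delta_rot=[
    [0, 0, 0],
    [0, 0, 0],
    [0, 0, 0],
    [0, 0, 0],
    [0, 0, 0],
    [0, 0, 0],
    [0, 0, 0],
  ],
)

```text
time: 12.45
ee_pos: [0.5836, 0.0935, 0.2488]
eef_rot: [0.842, 0.539, -0.0, -0.001]
ft_force: [-0.5, -0.0, 5.2]
width: 0.0175
grip_force: 40.0
```

```bash
python3 -c "
from tilt import *
look(0)"
```

```text
tilt -0.0169 MAD 0.0085
t 12.5 tip mm(x,y,z) [  2.6495  49.7907 -13.755 ] f(x,y,z) [ 0.3496 -1.6928  4.1964] rot/pi [-0.0004  0.     -0.0008] grip 40.00086237676442
```

>>> play_rows(
  claw=[1, 1, 1, 1, 1, 1],
  delta_pos=[
    [-0.005, 0, 0.001],
    [-0.005, 0, 0.0009],
    [-0.005, 0, 0.0008],
    [-0.005, 0, 0.0008],
    [-0.005, 0, 0.0008],
    [-0.005, 0, 0.0008],
  ],
  delta_rot=[
    [0, 0, 0],
    [0, 0, 0],
    [0, 0, 0],
    [0, 0, 0],
    [0, 0, 0],
    [0, 0, 0],
  ],
)

```text
time: 13.1
ee_pos: [0.581, 0.0879, 0.2477]
eef_rot: [0.842, 0.539, -0.0, -0.001]
ft_force: [-0.1, -0.3, 4.4]
width: 0.0182
grip_force: 40.0
```

```bash
python3 -c "
from tilt import *
look(0)"
```

```text
tilt 0.0299 MAD 0.0091
t 13.15 tip mm(x,y,z) [  2.5776  43.6781 -14.8405] f(x,y,z) [ 0.3969 -1.7806  3.8634] rot/pi [-0.0005  0.0001 -0.0008] grip 40.00067891087383
```

>>> play_rows(
  claw=[1, 1, 1, 1, 1, 1],
  delta_pos=[
    [-0.005, -0.003, 0.0009],
    [-0.005, -0.003, 0.0009],
    [-0.005, 0, 0.0007],
    [-0.005, 0, 0.0007],
    [-0.005, 0, 0.0007],
    [-0.005, 0, 0.0007],
  ],
  delta_rot=[
    [0, 0, 0],
    [0, 0, 0],
    [0, 0, 0],
    [0, 0, 0],
    [0, 0, 0],
    [0, 0, 0],
  ],
)

```text
time: 13.75
ee_pos: [0.5775, 0.0829, 0.2469]
eef_rot: [0.842, 0.539, -0.0, -0.001]
ft_force: [0.4, 0.2, 5.3]
width: 0.0178
grip_force: 40.0
```

```bash
python3 -c "
from tilt import *
look(0)"
```

```text
tilt 0.0517 MAD 0.0076
t 13.8 tip mm(x,y,z) [  1.4496  37.6186 -15.6584] f(x,y,z) [ 1.3874 -1.0683  5.3119] rot/pi [-0.0005  0.0001 -0.0008] grip 40.00090582296252
```

>>> play_rows(
  claw=[1, 1, 1, 1, 1, 1],
  delta_pos=[
    [-0.005, -0.0025, 0.0006],
    [-0.005, -0.002, 0.0006],
    [-0.005, 0, 0.0006],
    [-0.005, 0, 0.0006],
    [-0.005, 0, 0.0006],
    [-0.005, 0, 0.0006],
  ],
  delta_rot=[
    [0, 0, 0],
    [0, 0, 0],
    [0, 0, 0],
    [0, 0, 0],
    [0, 0, 0],
    [0, 0, 0],
  ],
)

```text
time: 14.4
ee_pos: [0.5741, 0.0778, 0.2462]
eef_rot: [0.842, 0.539, -0.0, -0.001]
ft_force: [-0.0, -0.4, 4.4]
width: 0.0178
grip_force: 40.0
```

```bash
python3 -c "
from tilt import *
look(0)"
```

```text
tilt 0.0496 MAD 0.0095
t 14.45 tip mm(x,y,z) [  0.5171  31.6173 -16.4135] f(x,y,z) [ 1.1049 -0.9198  5.5559] rot/pi [-0.0005  0.0001 -0.0008] grip 40.00089868437499
```

>>> play_rows(
  claw=[1, 1, 1, 1, 1, 1],
  delta_pos=[
    [-0.005, -0.003, 0.0005],
    [-0.005, -0.002, 0.0005],
    [-0.005, -0.001, 0.0005],
    [-0.005, 0, 0.0005],
    [-0.005, 0, 0.0005],
    [-0.005, 0, 0.0005],
  ],
  delta_rot=[
    [0, 0, 0],
    [0, 0, 0],
    [0, 0, 0],
    [0, 0, 0],
    [0, 0, 0],
    [0, 0, 0],
  ],
)

```text
time: 15.05
ee_pos: [0.5705, 0.073, 0.2455]
eef_rot: [0.842, 0.539, -0.0, -0.001]
ft_force: [0.2, -0.7, 4.9]
width: 0.0173
grip_force: 40.0
```

```bash
python3 -c "
from tilt import *
look(0)"
```

```text
tilt 0.0091 MAD 0.0052
t 15.1 tip mm(x,y,z) [ -0.8033  25.6954 -17.0421] f(x,y,z) [0.4503 0.1981 4.6772] rot/pi [-0.0005  0.0001 -0.0008] grip 40.00071299728006
```

>>> play_rows(
  claw=[1, 1, 1, 1, 1, 1],
  delta_pos=[
    [-0.005, 0.002, 0.0005],
    [-0.005, 0, 0.0004],
    [-0.005, 0, 0.0004],
    [-0.005, 0, 0.0004],
    [-0.005, 0, 0.0004],
    [-0.005, 0, 0.0004],
  ],
  delta_rot=[
    [0, 0, 0],
    [0, 0, 0],
    [0, 0, 0],
    [0, 0, 0],
    [0, 0, 0],
    [0, 0, 0],
  ],
)

```text
time: 15.7
ee_pos: [0.5682, 0.0673, 0.2449]
eef_rot: [0.842, 0.539, -0.001, -0.001]
ft_force: [-0.0, 0.8, 4.4]
width: 0.0179
grip_force: 40.0
```

```bash
python3 -c "
from tilt import *
look(0)"
```

```text
tilt -0.1242 MAD 0.0053
t 15.75 tip mm(x,y,z) [ -0.4949  19.6894 -17.5901] f(x,y,z) [0.3186 0.0725 4.1515] rot/pi [-0.0006  0.0001 -0.0007] grip 40.00091107562184
```

```bash
python3 -c "
from tilt import *
c=r.camera('scene');np.savez('s3.npz',**c);st()
for p in(0.,-.1):print(tiltw(c,p))
cv2.imwrite('pics/s3.png',cv2.resize(c['pixels'][120:210,210:330,::-1],(800,600),interpolation=cv2.INTER_NEAREST))
"
```

```text
t 15.8 tip mm(x,y,z) [ -0.415   19.6755 -17.5851] f(x,y,z) [-0.9172 -0.6156  4.0609] rot/pi [-0.0005  0.0001 -0.0008] grip 40.00082407146692
[-0.1363 -0.1375 -0.1328 -0.1379 -0.1367 -0.136  -0.1329 -0.1334 -0.1337
 -0.1297 -0.1406 -0.1218 -0.1427 -0.1211 -0.155 ]
[-0.1363 -0.1375 -0.1328 -0.1379 -0.1367 -0.136  -0.1329 -0.1334 -0.1337
 -0.1297 -0.1406 -0.1218 -0.1427 -0.1211 -0.155 ]
```

View pics/s3.png

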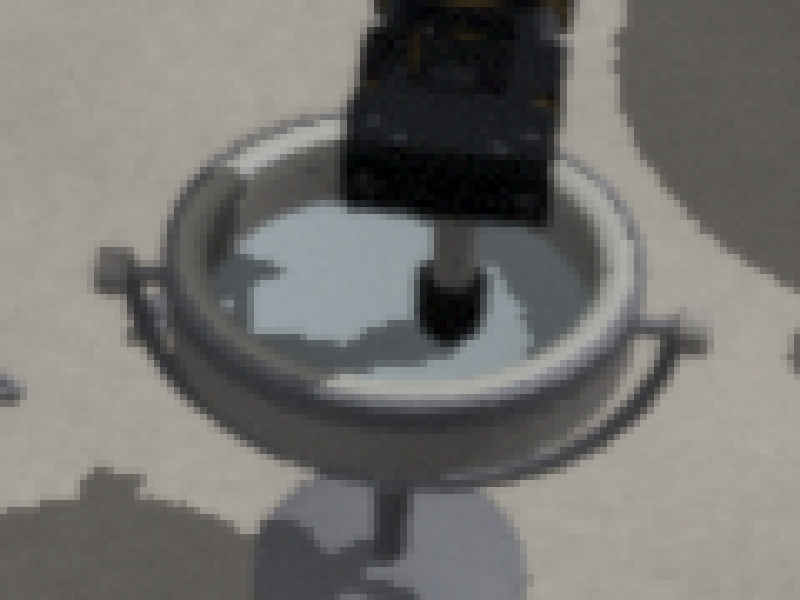

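The picture confirms the tilt: the far rim is raised, at about -0.13 rad. I'll correct towards +x straight away.

>>> play_rows(
  claw=[1, 1, 1],
  delta_pos=[
    [-0.005, 0.01, -0.0008],
    [-0.005, 0.008, -0.0005],
    [-0.005, 0, 0.0004],
  ],
  delta_rot=[
    [0, 0, 0],
    [0, 0, 0],
    [0, 0, 0],
  ],
)

```text
time: 16.1
ee_pos: [0.5705, 0.0631, 0.2453]
eef_rot: [0.842, 0.539, -0.0, -0.001]
ft_force: [-0.9, 0.7, 5.5]
width: 0.0178
grip_force: 40.0
```

```bash
python3 -c "
from tilt import *
look(-.13)"
```

```text
tilt -0.1922 MAD 0.0056
t 16.15 tip mm(x,y,z) [  3.3022  16.8394 -17.1961] f(x,y,z) [-0.4776 -0.5358  6.293 ] rot/pi [-0.0005 -0.     -0.0008] grip 40.00115352217108
```

>>> play_rows(
  claw=[1, 1],
  delta_pos=[
    [-0.005, 0.009, -0.001],
    [-0.003, 0, 0],
  ],
  delta_rot=[
    [0, 0, 0],
    [0, 0, 0],
  ],
)

```text
time: 16.35
ee_pos: [0.5715, 0.0608, 0.2455]
eef_rot: [0.842, 0.539, -0.0, -0.001]
ft_force: [-1.2, 0.7, 5.0]
width: 0.0175
grip_force: 40.0
```

```bash
python3 -c "
from tilt import *
look(-.19)"
```

```text
tilt -0.1667 MAD 0.0058
t 16.4 tip mm(x,y,z) [  5.0773  15.232  -17.0811] f(x,y,z) [-1.5    -0.2112  3.6156] rot/pi [-0.0006  0.     -0.0007] grip 40.00101756770164
```

>>> play_rows(
  claw=[1, 1, 1],
  delta_pos=[
    [-0.002, 0, 0.001],
    [-0.002, 0, 0.0007],
    [-0.002, -0.001, 0.0005],
  ],
  delta_rot=[
    [0, 0, 0],
    [0, 0, 0],
    [0, 0, 0],
  ],
)

```text
time: 16.7
ee_pos: [0.5708, 0.0599, 0.2451]
eef_rot: [0.842, 0.539, -0.0, -0.001]
ft_force: [-1.0, 0.4, 5.0]
width: 0.0179
grip_force: 40.0
```

```bash
python3 -c "
from tilt import *
look(-.13)"
```

```text
tilt -0.0826 MAD 0.0051
t 16.75 tip mm(x,y,z) [  4.9015  14.0649 -17.5344] f(x,y,z) [-0.6239  0.0088  4.5682] rot/pi [-0.0005  0.     -0.0007] grip 40.000939490273595
```

>>> play_rows(
  claw=[1, 1, 1],
  delta_pos=[
    [-0.003, -0.007, 0.001],
    [-0.003, -0.006, 0.0007],
    [-0.003, 0, 0.0003],
  ],
  delta_rot=[
    [0, 0, 0],
    [0, 0, 0],
    [0, 0, 0],
  ],
)

```text
time: 17.05
ee_pos: [0.5675, 0.0594, 0.2446]
eef_rot: [0.842, 0.539, -0.0, -0.001]
ft_force: [-0.0, -1.2, 4.8]
width: 0.0178
grip_force: 40.0
```

```bash
python3 -c "
from tilt import *
look(-.03)"
```

```text
tilt 0.0102 MAD 0.0047
t 17.1 tip mm(x,y,z) [  2.153   12.2075 -17.9531] f(x,y,z) [-0.6144 -0.2756  4.7277] rot/pi [-0.0005  0.     -0.0007] grip 40.00080878846347
```

>>> play_rows(
  claw=[1, 1, 1, 1],
  delta_pos=[
    [-0.004, -0.003, 0.0003],
    [-0.004, 0, 0.0002],
    [-0.004, 0, 0.0002],
    [-0.004, 0, 0.0001],
  ],
  delta_rot=[
    [0, 0, 0],
    [0, 0, 0],
    [0, 0, 0],
    [0, 0, 0],
  ],
)

```text
time: 17.5
ee_pos: [0.5656, 0.0567, 0.2444]
eef_rot: [0.842, 0.539, -0.0, -0.001]
ft_force: [-0.0, -0.7, 4.2]
width: 0.0175
grip_force: 40.0
```

```bash
python3 -c "
from tilt import *
look(0.03)"
```

```text
tilt 0.0193 MAD 0.0094
t 17.55 tip mm(x,y,z) [  1.6281   8.8999 -18.1386] f(x,y,z) [ 0.148  -0.7854  3.9468] rot/pi [-0.0005  0.0001 -0.0008] grip 40.00080430414528
```

```bash
python3 -c "
from tilt import *
import tilt as T
c=r.camera('scene');np.savez('s4.npz',**c)
for p in(0.,-.15,.1):print(p,tiltw(c,p,.15))
cv2.imwrite('pics/s4.png',cv2.resize(c['pixels'][120:210,210:330,::-1],(800,600),interpolation=cv2.INTER_NEAREST))
"
```

```text
0.0 [ 0.0056  0.0275  0.0166  0.0017  0.0043  0.007   0.0158  0.0263  0.0233
  0.0289  0.018   0.0257 -0.029   0.0213  0.0441]
-0.15 [-0.0198 -0.0174 -0.0206 -0.0248 -0.0235 -0.0214 -0.021  -0.0265 -0.0174
 -0.0251 -0.0344 -0.0285 -0.0398 -0.0335 -0.0302]
0.1 [ 0.0056  0.0275  0.0166  0.0017  0.0043  0.007   0.0158  0.0263  0.0233
  0.0289  0.018   0.0257 -0.029   0.0213  0.0441]
```

View pics/s4.png

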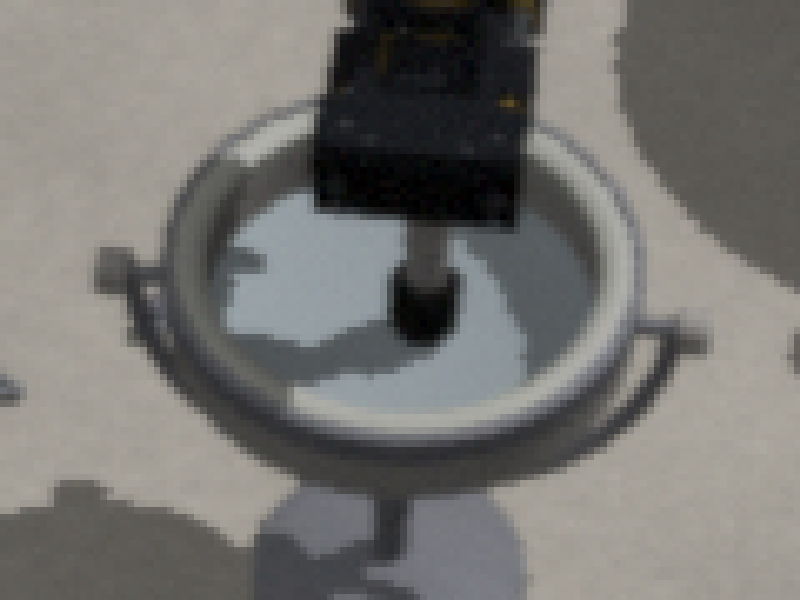

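>>> play_rows(
  claw=[1, 1, 1, 1, 1],
  delta_pos=[
    [-0.005, 0.001, 0.0004],
    [-0.005, 0, 0.0002],
    [-0.005, 0, 0.0001],
    [-0.005, 0, 0.0001],
    [-0.005, 0, 0.0001],
  ],
  delta_rot=[
    [0, 0, 0],
    [0, 0, 0],
    [0, 0, 0],
    [0, 0, 0],
    [0, 0, 0],
  ],
)

```text
time: 18.1
ee_pos: [0.5638, 0.052, 0.2443]
eef_rot: [0.842, 0.539, -0.0, -0.001]
ft_force: [1.1, 0.1, 5.0]
width: 0.018
grip_force: 40.0
```

```bash
python3 -c "
from tilt import *
look(0.0)"
```

```text
tilt 0.0357 MAD 0.007
t 18.15 tip mm(x,y,z) [  1.8473   3.9067 -18.2301] f(x,y,z) [ 0.0999 -0.3186  5.2582] rot/pi [-0.0004  0.     -0.0008] grip 40.00076367985457
```

>>> play_rows(
  claw=[1, 1, 1, 1, 1],
  delta_pos=[
    [-0.005, -0.0025, 0],
    [-0.005, 0, 0],
    [-0.005, 0, 0],
    [-0.005, 0, 0],
    [-0.005, 0, 0],
  ],
  delta_rot=[
    [0, 0, 0],
    [0, 0, 0],
    [0, 0, 0],
    [0, 0, 0],
    [0, 0, 0],
  ],
)

```text
time: 18.65
ee_pos: [0.5612, 0.0477, 0.2442]
eef_rot: [0.842, 0.539, -0.0, -0.001]
ft_force: [0.9, -0.2, 4.3]
width: 0.0178
grip_force: 40.0
```

```bash
python3 -c "
from tilt import *
look(0.02)"
```

```text
tilt 0.0681 MAD 0.0073
t 18.7 tip mm(x,y,z) [  1.3522  -1.1525 -18.2635] f(x,y,z) [0.2746 0.4023 5.6125] rot/pi [-0.0004  0.0001 -0.0008] grip 40.001000789925456
```

>>> play_rows(
  claw=[1, 1, 1, 1],
  delta_pos=[
    [-0.005, -0.004, 0],
    [-0.005, -0.002, 0],
    [-0.005, 0, 0],
    [-0.005, 0, -0.0001],
  ],
  delta_rot=[
    [0, 0, 0],
    [0, 0, 0],
    [0, 0, 0],
    [0, 0, 0],
  ],
)

```text
time: 19.1
ee_pos: [0.5585, 0.0446, 0.2443]
eef_rot: [0.842, 0.539, -0.0, -0.001]
ft_force: [0.9, 0.3, 5.3]
width: 0.0175
grip_force: 40.0
```

```bash
python3 -c "
from tilt import *
look(0.06)"
```

```text
tilt 0.1001 MAD 0.0077
t 19.15 tip mm(x,y,z) [  0.1908  -5.1252 -18.2217] f(x,y,z) [ 0.4909 -0.8725  4.87  ] rot/pi [-0.0004  0.0001 -0.0008] grip 40.000886055640876
```

>>> play_rows(
  claw=[1, 1, 1],
  delta_pos=[
    [-0.005, -0.006, -0.0004],
    [-0.005, 0, 0],
    [-0.005, 0, 0],
  ],
  delta_rot=[
    [0, 0, 0],
    [0, 0, 0],
    [0, 0, 0],
  ],
)

```text
time: 19.45
ee_pos: [0.5562, 0.0423, 0.2445]
eef_rot: [0.842, 0.539, -0.0, -0.0]
ft_force: [1.3, 1.2, 5.6]
width: 0.0179
grip_force: 40.0
```

```bash
python3 -c "
from tilt import *
look(0.1)"
```

```text
tilt 0.0866 MAD 0.0144
t 19.5 tip mm(x,y,z) [ -0.9922  -8.1025 -18.0851] f(x,y,z) [ 0.7714 -0.4714  4.5115] rot/pi [-0.0004  0.0001 -0.0008] grip 40.00111500732601
```

>>> play_rows(
  claw=[1, 1, 1],
  delta_pos=[
    [-0.005, 0, -0.0002],
    [-0.005, 0, -0.0002],
    [-0.005, 0.003, 0],
  ],
  delta_rot=[
    [0, 0, 0],
    [0, 0, 0],
    [0, 0, 0],
  ],
)

```text
time: 19.8
ee_pos: [0.5554, 0.0395, 0.2444]
eef_rot: [0.842, 0.539, -0.0, -0.001]
ft_force: [0.5, 1.0, 5.2]
width: 0.0178
grip_force: 40.0
```

```bash
python3 -c "
from tilt import *
look(0.05)"
```

```text
tilt 0.069 MAD 0.0077
t 19.85 tip mm(x,y,z) [ -0.4062 -11.026  -18.0585] f(x,y,z) [-0.0698 -0.1875  5.0961] rot/pi [-0.0004  0.     -0.0008] grip 40.00094706192613
```

>>> play_rows(
  claw=[1, 1, 1],
  delta_pos=[
    [-0.005, -0.001, -0.0002],
    [-0.005, 0, -0.0002],
    [-0.005, 0, -0.0002],
  ],
  delta_rot=[
    [0, 0, 0],
    [0, 0, 0],
    [0, 0, 0],
  ],
)

```text
time: 20.15
ee_pos: [0.554, 0.0369, 0.2446]
eef_rot: [0.842, 0.539, -0.0, -0.001]
ft_force: [1.3, 0.4, 5.4]
width: 0.0181
grip_force: 40.0
```

```bash
python3 -c "
from tilt import *
look(0.05)"
```

```text
tilt 0.0496 MAD 0.0083
t 20.2 tip mm(x,y,z) [ -0.6947 -13.8999 -17.8738] f(x,y,z) [ 0.6211 -0.1063  6.3236] rot/pi [-0.0004 -0.     -0.0007] grip 40.00098397023976
```

>>> play_rows(
  claw=[1, 1, 1, 1],
  delta_pos=[
    [-0.005, 0.001, -0.0004],
    [-0.005, 0.001, -0.0003],
    [-0.005, 0, -0.0003],
    [-0.005, 0, -0.0003],
  ],
  delta_rot=[
    [0, 0, 0],
    [0, 0, 0],
    [0, 0, 0],
    [0, 0, 0],
  ],
)

```text
time: 20.6
ee_pos: [0.5526, 0.0331, 0.2448]
eef_rot: [0.842, 0.539, -0.0, -0.001]
ft_force: [0.6, 1.5, 4.8]
width: 0.0179
grip_force: 40.0
```

```bash
python3 -c "
from tilt import *
look(0.02)"
```

```text
tilt 0.0148 MAD 0.0082
t 20.65 tip mm(x,y,z) [ -0.3671 -17.9248 -17.6415] f(x,y,z) [ 1.0928 -0.4515  5.7353] rot/pi [-0.0005 -0.     -0.0007] grip 40.001059491187334
```

>>> play_rows(
  claw=[1, 1, 1, 1],
  delta_pos=[
    [-0.005, 0.004, -0.0004],
    [-0.005, 0.002, -0.0004],
    [-0.005, 0, -0.0004],
    [-0.005, 0, -0.0003],
  ],
  delta_rot=[
    [0, 0, 0],
    [0, 0, 0],
    [0, 0, 0],
    [0, 0, 0],
  ],
)

```text
time: 21.05
ee_pos: [0.552, 0.029, 0.2451]
eef_rot: [0.842, 0.539, -0.0, -0.001]
ft_force: [-0.4, 0.5, 5.1]
width: 0.0179
grip_force: 40.0
```

```bash
python3 -c "
from tilt import *
look(-0.02)"
```

```text
tilt -0.0102 MAD 0.0066
t 21.1 tip mm(x,y,z) [  0.7491 -21.9454 -17.396 ] f(x,y,z) [-1.123   0.4798  5.2261] rot/pi [-0.0005  0.     -0.0007] grip 40.00104524195194
```

>>> play_rows(
  claw=[1, 1, 1, 1],
  delta_pos=[
    [-0.005, 0.002, -0.0005],
    [-0.005, 0.001, -0.0004],
    [-0.005, 0, -0.0004],
    [-0.005, 0, -0.0004],
  ],
  delta_rot=[
    [0, 0, 0],
    [0, 0, 0],
    [0, 0, 0],
    [0, 0, 0],
  ],
)

```text
time: 21.5
ee_pos: [0.5508, 0.0251, 0.2454]
eef_rot: [0.842, 0.539, -0.0, -0.001]
ft_force: [0.9, -0.1, 4.7]
width: 0.0178
grip_force: 40.0
```

```bash
python3 -c "
from tilt import *
look(-0.02)"
```

```text
tilt -0.0106 MAD 0.0078
t 21.55 tip mm(x,y,z) [  1.3557 -26.0726 -17.0977] f(x,y,z) [-0.1695  0.3777  5.1852] rot/pi [-0.0005  0.0001 -0.0008] grip 40.00100285746157
```

>>> play_rows(
  claw=[1, 1, 1, 1, 1],
  delta_pos=[
    [-0.005, 0, -0.0005],
    [-0.005, 0, -0.0005],
    [-0.005, 0, -0.0005],
    [-0.005, 0, -0.0005],
    [-0.005, 0, -0.0005],
  ],
  delta_rot=[
    [0, 0, 0],
    [0, 0, 0],
    [0, 0, 0],
    [0, 0, 0],
    [0, 0, 0],
  ],
)

```text
time: 22.05
ee_pos: [0.5488, 0.0204, 0.2459]
eef_rot: [0.842, 0.539, -0.0, -0.001]
ft_force: [-0.3, 0.7, 4.1]
width: 0.0177
grip_force: 40.0
```

```bash
python3 -c "
from tilt import *
look(0)"
```

```text
tilt -0.0119 MAD 0.0071
t 22.1 tip mm(x,y,z) [  1.382  -31.1017 -16.6094] f(x,y,z) [0.0632 0.0912 3.822 ] rot/pi [-0.0005  0.0001 -0.0008] grip 40.00079695601016
```

>>> play_rows(
  claw=[1, 1, 1, 1, 1, 1],
  delta_pos=[
    [-0.005, 0.0005, -0.0004],
    [-0.005, 0, -0.0005],
    [-0.005, 0, -0.0006],
    [-0.005, 0, -0.0006],
    [-0.005, 0, -0.0006],
    [-0.005, 0, -0.0006],
  ],
  delta_rot=[
    [0, 0, 0],
    [0, 0, 0],
    [0, 0, 0],
    [0, 0, 0],
    [0, 0, 0],
    [0, 0, 0],
  ],
)

```text
time: 22.7
ee_pos: [0.5464, 0.0149, 0.2466]
eef_rot: [0.842, 0.539, -0.0, -0.001]
ft_force: [-0.1, 0.5, 4.6]
width: 0.0175
grip_force: 40.0
```

```bash
python3 -c "
from tilt import *
look(0)"
```

```text
tilt 0.007 MAD 0.0064
t 22.75 tip mm(x,y,z) [  1.5592 -37.0961 -15.8507] f(x,y,z) [ 0.0465 -0.0339  5.1046] rot/pi [-0.0004  0.     -0.0008] grip 40.00098818913102
```

>>> play_rows(
  claw=[1, 1, 1, 1, 1, 1],
  delta_pos=[
    [-0.005, -0.0015, -0.0006],
    [-0.005, 0, -0.0007],
    [-0.005, 0, -0.0007],
    [-0.005, 0, -0.0007],
    [-0.005, 0, -0.0007],
    [-0.005, 0, -0.0007],
  ],
  delta_rot=[
    [0, 0, 0],
    [0, 0, 0],
    [0, 0, 0],
    [0, 0, 0],
    [0, 0, 0],
    [0, 0, 0],
  ],
)

```text
time: 23.35
ee_pos: [0.5436, 0.0095, 0.2474]
eef_rot: [0.842, 0.539, -0.0, -0.001]
ft_force: [-0.2, 1.8, 5.2]
width: 0.0177
grip_force: 40.0
```

```bash
python3 -c "
from tilt import *
look(0)"
```

```text
tilt 0.0129 MAD 0.0099
t 23.4 tip mm(x,y,z) [  1.2083 -43.1498 -15.0777] f(x,y,z) [-0.3425 -0.1807  5.609 ] rot/pi [-0.0005  0.0001 -0.0008] grip 40.00095450785011
```

>>> play_rows(
  claw=[1, 1, 1, 1, 1, 1, 1],
  delta_pos=[
    [-0.005, -0.0005, -0.0008],
    [-0.005, 0, -0.0008],
    [-0.005, 0, -0.0008],
    [-0.005, 0, -0.0008],
    [-0.005, 0, -0.0008],
    [-0.005, 0, -0.0008],
    [-0.004, 0, -0.0007],
  ],
  delta_rot=[
    [0, 0, 0],
    [0, 0, 0],
    [0, 0, 0],
    [0, 0, 0],
    [0, 0, 0],
    [0, 0, 0],
    [0, 0, 0],
  ],
)

```text
time: 24.1
ee_pos: [0.5406, 0.0034, 0.2485]
eef_rot: [0.842, 0.539, -0.0, -0.001]
ft_force: [1.4, 1.1, 3.4]
width: 0.0177
grip_force: 40.0
```

```bash
python3 -c "
from tilt import *
look(0)"
```

```text
tilt 0.0288 MAD 0.0098
t 24.15 tip mm(x,y,z) [  1.0352 -49.9163 -14.0418] f(x,y,z) [-0.0051  0.3043  4.6605] rot/pi [-0.0005  0.0001 -0.0008] grip 40.00072376802564
```

>>> play_rows(
  claw=[1, 1, 1, 1, 1, 1, 1],
  delta_pos=[
    [-0.002, -0.003, 0.0002],
    [0, 0, 0],
    [0, 0, 0],
    [0, 0, 0],
    [0, 0, 0],
    [0, 0, 0],
    [0, 0, 0],
  ],
  delta_rot=[
    [0, 0, 0],
    [0, 0, 0],
    [0, 0, 0],
    [0, 0, 0],
    [0, 0, 0],
    [0, 0, 0],
    [0, 0, 0],
  ],
)

```text
time: 24.85
ee_pos: [0.54, 0.0034, 0.2485]
eef_rot: [0.842, 0.539, -0.0, -0.001]
ft_force: [0.2, 1.7, 4.9]
width: 0.0179
grip_force: 40.0
```

```bash
python3 -c "
from tilt import *
look(0)"
```

```text
tilt 0.0355 MAD 0.0073
t 24.9 tip mm(x,y,z) [  0.4518 -50.0109 -14.0021] f(x,y,z) [0.585  1.3851 4.542 ] rot/pi [-0.0005  0.     -0.0007] grip 40.00088214408606
```

>>> play_rows(
  claw=[1, 1, 1, 1, 1, 1, 1],
  delta_pos=[
    [0, -0.004, 0],
    [0, -0.004, 0],
    [0, 0, 0],
    [0, 0, 0],
    [0, 0, 0],
    [0, 0, 0],
    [0, 0, 0],
  ],
  delta_rot=[
    [0, 0, 0],
    [0, 0, 0],
    [0, 0, 0],
    [0, 0, 0],
    [0, 0, 0],
    [0, 0, 0],
    [0, 0, 0],
  ],
)

```text
time: 25.6
ee_pos: [0.5386, 0.0041, 0.2485]
eef_rot: [0.842, 0.539, -0.0, -0.001]
ft_force: [1.2, 0.9, 5.5]
width: 0.0176
grip_force: 40.0
```

```bash
python3 -c "
from tilt import *
look(-.05)"
```

```text
tilt 0.016 MAD 0.0064
t 25.65 tip mm(x,y,z) [ -1.0846 -49.9403 -13.9856] f(x,y,z) [1.0896 1.31   5.1944] rot/pi [-0.0004 -0.     -0.0007] grip 40.00089706387371
```

>>> play_rows(
  claw=[1, 1, 1, 1, 1, 1, 1, 1],
  delta_pos=[
    [0, 0, -0.005],
    [0, 0, -0.01],
    [0, 0, -0.02],
    [0, 0, -0.04],
    [0, 0, -0.08],
    [0, 0, -0.12],
    [0, 0, -0.12],
    [0, 0, -0.07],
  ],
  delta_rot=[
    [0, 0, 0],
    [0, 0, 0],
    [0, 0, 0],
    [0, 0, 0],
    [0, 0, 0],
    [0, 0, 0],
    [0, 0, 0],
    [0, 0, 0],
  ],
)

```text
time: 26.45
ee_pos: [0.539, 0.0041, 0.3437]
eef_rot: [0.842, 0.539, 0.0, 0.0]
ft_force: [-0.1, 0.3, -0.5]
width: 0.018
grip_force: 40.0
```

```bash
python3 -c "
from tilt import *
look(-.1)"
```

```text
tilt -0.0801 MAD 0.0036
t 26.5 tip mm(x,y,z) [ -0.0397 -49.4069  82.625 ] f(x,y,z) [-0.1224 -1.3368  1.6234] rot/pi [ 0.0007 -0.0004 -0.0008] grip 39.99967063777149
```

>>> play_rows(
  claw=[1, 1, 1, 1, 1, 1, 1, 1],
  delta_pos=[
    [0, 0, 0],
    [0, 0, 0],
    [0, 0, 0],
    [0, 0, 0],
    [0, 0, 0],
    [0, 0, 0],
    [0, 0, 0],
    [0, 0, 0],
  ],
  delta_rot=[
    [0, 0, 0],
    [0, 0, 0],
    [0, 0, 0],
    [0, 0, 0],
    [0, 0, 0],
    [0, 0, 0],
    [0, 0, 0],
    [0, 0, 0],
  ],
)

```text
time: 27.3
ee_pos: [0.5387, 0.004, 0.3414]
eef_rot: [0.842, 0.539, -0.0, -0.001]
ft_force: [0.8, 0.5, -0.5]
width: 0.0179
grip_force: 40.0
```

>>> play_rows(
  claw=[1, 1, 1, 1, 1, 1, 1, 1],
  delta_pos=[
    [0, 0, 0],
    [0, 0, 0],
    [0, 0, 0],
    [0, 0, 0],
    [0, 0, 0],
    [0, 0, 0],
    [0, 0, 0],
    [0, 0, 0],
  ],
  delta_rot=[
    [0, 0, 0],
    [0, 0, 0],
    [0, 0, 0],
    [0, 0, 0],
    [0, 0, 0],
    [0, 0, 0],
    [0, 0, 0],
    [0, 0, 0],
  ],
)

```text
time: 28.1
ee_pos: [0.5387, 0.004, 0.3415]
eef_rot: [0.842, 0.539, -0.0, -0.001]
ft_force: [-0.1, -0.8, -1.2]
width: 0.0177
grip_force: 40.0
```

```bash
python3 -c "
from tilt import *
look(-.2)"
```

```text
tilt -0.3002 MAD 0.001
t 28.15 tip mm(x,y,z) [ -1.0185 -50.0298  78.9657] f(x,y,z) [-0.4185  0.1905 -0.5552] rot/pi [-0.0005  0.     -0.0007] grip 39.99983788467944
```

The mirror is back at -0.30 on its near stop, and the wiper is held 79 mm above the right pivot. I'll let it settle briefly and hand in.

>>> play_rows(
  claw=[1, 1, 1, 1, 1],
  delta_pos=[
    [0, 0, 0],
    [0, 0, 0],
    [0, 0, 0],
    [0, 0, 0],
    [0, 0, 0],
  ],
  delta_rot=[
    [0, 0, 0],
    [0, 0, 0],
    [0, 0, 0],
    [0, 0, 0],
    [0, 0, 0],
  ],
)

```text
time: 28.65
ee_pos: [0.5387, 0.004, 0.3415]
eef_rot: [0.842, 0.539, -0.0, -0.001]
ft_force: [-0.1, 0.3, -0.7]
width: 0.0178
grip_force: 40.0
```

```bash
python3 -c "
from bench import r
print(r.close_job())"
```

```text
the job is handed in; nothing more can be done
None
```

I wiped the stripe from left to right without lifting and handed the job in; no verdict came back. The measured push stayed about 4–7 N, but the mirror wasn't level throughout: it dipped to about -0.19 rad between the left part and the middle and swung to about +0.10 near the middle. It's now back on its near stop, with the wiper held 79 mm above the right pivot.

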